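Lock the bar fixture with the long T-key

ROBOT

A 6-joint arm with a two-finger parallel gripper is mounted at the origin on a cart in front of the work surface, level with it; the furniture and walls round the work are solid. World frame = base frame: x ahead of the robot, y to its left, z up, the work surface at z = 0. Lengths are in m, angles in rad, forces in N, time in s.
With the tool pointing down it reaches from about 0.25 to 0.725 m from the base axis. Payload 4 kg.
Tool frame: the origin (TCP) lies between the finger pads; the fingertips stand 22 mm ahead of it and the grasp point (between the pads) lies 3 mm ahead of it; y points along the fingers, x is the direction in which the jaws open and shut, and the axes are right-handed (so a half turn about y gives the same grasp; the last joint's range is limited). The gripper opens to 85 mm and grips with 20 to 120 N. Pads are 22 mm wide; open, the fingers measure 114 mm over their backs; the gripper's body (76 mm by 85 mm) begins 54 mm behind the grasp point. The pads swing forward as they close: fully open they stand 13 mm farther back than shut.
Start: joints at [-1.311, 0.241, 0.005, 1.335, 0, 1.571], TCP at [0.128, -0.483, 0.223] pointing down, gripper open.
Joint ranges: [-2.72, 2.72], [-1.05, 1.87], [-1.09, 1.28], [-1.99, 2.15], [-1.42, 1.44], [-3.14, 3.14]. Speed limits (rad/s): [2.79, 2.79, 3.14, 3.14, 3.14, 3.14].

INTERFACE

Orientations are given as a 3x3 rotation matrix whose columns are the frame's x, y, z axes.
In Python, from cell import robot gives the robot as it stands. The module is installed in compiled form; this text tells all that it offers.
- The arm moves only by the tool move_arm, never from a script. Its argument "motion" is text: rows parted by semicolons, each of 4 numbers parted by spaces: the shift along the tool's x, y, z in mm, then the turn about the tool's y in degrees. In form: dx dy dz roll; .... A call has exactly 8 rows; each row shifts and turns the pose as measured when the row begins, along the tool's axes as they then stand; what a row does not reach is not made up. A row lasts 1/10 s, in which the tool goes at most 50 mm and 8.59 degrees, less where a joint would pass 70% of its speed; a pose out of reach is approached as far as the arm can. A call is refused whole if a number of a shift passes 50 or a number of a turn 8.59, either way. A call with a gripper value outside its range is refused whole. "jaw" is the gripper command: -1 is fully open, 1 is shut, values between are in proportion, set as the call begins (left out, the last holds). The fingers move at their own pace and stop on an object; "force" is the grip in N (left out, the last holds). Time passes only in rows, so rows that do not move let the fingers close, or fill a call up. It gives the time, the measured TCP pose, the force and the opening at its end, in the units of the state.
- robot.state(): the state, without advancing time (a new reading comes with each control period).
- robot.capture(name): name is "scene" or "side" or "wrist"; returns a dict with "color" (400x640x3 uint8, red, green, blue), "fov_y" (degrees; the focal length in pixels is half the picture's height over the tangent of half this angle, whatever the lens; pixels are square), "cx", "cy" (the principal point, pixels), "rvec" (rotation vector, rad) and "tvec" (3), from world to camera coordinates, as OpenCV has them; the wrist camera has in their place "mount" (4x4, takes a point from camera to tool coordinates, whose origin is the TCP and whose axes are the tool frame's). Camera axes: x right, y down, z forward; pixel columns grow to the right and rows downward; lengths in m; the calibration is good to about 2 mm. A picture is of the moment at which its call begins: read the wrist's pose just before it. There is no depth.
- robot.finish_job(): hands the job in, once; it reports no verdict.
The state is a dict: "clock": time; "joint_positions": joint angles; "qd": joint speeds; "tau": joint torques, N m; "position": TCP position; "orientation": TCP orientation; "ft_force": force on the tool from outside, world axes, zero at the start; "wrist_torque": the same for the moment, N m; "width": opening from 0.0 (shut) to 1.0 (fully open).
Only numpy, scipy, OpenCV 4.12 (cv2) and the standard library are available. Lean on these libraries where they do the work, as an engineer would, in place of code of your own. Each camera call takes 0.05 s, during which the arm holds its last target.

TASK

Lock the flat bar in its fixture: take the long T-key from the wooden rack, lower it all the way down the guard tube so that its fork straddles the sunken lock screw, and turn it clockwise (seen from above) until it stops, which swings the keeper dog over the bar. Turn the screw only with the key, keep the gripper off the fixture, leave the short key in the rack, and leave the long key standing upright in the tube.

Things in the scene. Friction and masses are not known exactly. Their poses are not given: they have to be found in the camera images.
- long_key: Longer of two loose steel T-keys (250 g), upright in a rack hole. Origin: centre of the fork's underside; z up, x along crossbar. Crossbar 84 (x) x 14 x 16 mm, flat-sided, centre 130 mm above origin: grasp there from above, closing along y. Shank 14 mm thick. Fork: two prongs 20 mm wide, 24 mm long, 14 mm slot between, parallel to x; 33 mm across corners. A half turn makes no difference.
- short_key: Bystander: T-key with the same fork, too short to reach the screw: crossbar centre 62 mm above its origin. Both keys stand in a fixed wooden rack, 70 x 170 x 40 mm, in two 37 mm holes 100 mm apart, hole floors 6 mm above the bench; either key may be in either hole.
- fixture: Fixed grey fixture; plate 150 (x) x 125 x 12 mm. Origin: bench level, on the guard tube's axis; z up. Dark tube from 36 to 115 mm high, bore 40, flared to a 62 mm mouth; bracket on +y side, flat bar along x on -y side. The screw in it has an upright tongue 24 x 8 mm, top 59 mm high, on a shoulder 40 mm high; the fork rests on that shoulder: key origin on the axis at 40 mm, crossbar at 170 mm.
- lock_screw (a joint): Screw angle about the tube's axis, growing clockwise seen from above: 0 = tongue along fixture x; starts 0 to 0.15; 1.1 rad = hard stop, locked. Key crossbar must be parallel to the tongue to go down (17 degrees of play either way, so turn the key up to 0.3 rad more than the screw). The 60 mm keeper dog seen under the tube points along the tongue and turns with it. Stiff, 0.15 N m; stays put.

How it is judged:
On the way, in this order (a step that is already met when the one before it is completed fails the run):
1. the long key is down the tube with its fork over the tongue, the screw still unlocked (z of long_key in the frame of fixture below 0.052 m and horizontal distance between long_key and fixture below 0.012 m and value of joint lock_screw below 0.6 rad), for 0.1 s.
2. the screw is turned to its stop with the long key in place (z of long_key in the frame of fixture below 0.058 m and horizontal distance between long_key and fixture below 0.012 m and value of joint lock_screw above 0.93 rad), for 0.1 s.
At the end, for the whole second after the job is handed in: The lock screw is within 0.17 rad (10 degrees) of its stop (joint above 0.93 rad); the long key stands released and at rest in the tube, within 12 mm of its axis, its underside less than 58 mm above the fixture's, within 11 degrees of upright; the short key is within 30 mm of where it stood (all of step 2 and angle between long_key's own z axis and vertical below 0.2 rad and linear speed of long_key below 0.02 m/s and distance of short_key from where it was at the start of the episode below 0.03 m); the robot touches nothing.
It fails at once if the gripper or arm pushes on the fixture or its screw (over 3 N) (contact force between any of the fingers, the arm and fixture above 3 N).
It fails at once if the short key is taken from its hole (distance of short_key from where it was at the start of the episode above 0.03 m).
It also fails if it takes over 38 s, if anything falls off the work surface, if the arm or the gripper's body presses on something with over 40 N, if the wrist force passes 120 N, or if a joint passes its speed limit or range.

## Working session

There is one attempt and no reset: what is moved stays moved. The work goes in short steps, Python scripts to look and compute and a tool call to move; the robot and the scene stay as the last step left them, time stands still between calls to the robot, and variables do not carry over. Pictures are saved under pics/ and viewed, and the job is handed in when it is done.

Besides the shell and the picture viewer there is one more tool, called after "Emit:" in YAML: its name, and indented under it one key for each argument. move_arm: Moves the arm, as the interface text tells. Its arguments: {"type":"object","properties":{"motion":{"type":"string"},"jaw":{"type":"number"},"force":{"type":"number"}},"required":["motion"]}

```bash
mkdir -p pics; cat > h.py <<'E'
import numpy as np, cv2, pickle
from cell import robot
def snap(n,tag):
    s=robot.state(); c=robot.capture(n)
    cv2.imwrite(f'pics/{tag}.png',c['color'][:,:,::-1]); 
    c['state']=s; pickle.dump(c,open(f'pics/{tag}.pkl','wb')); return c
def load(tag): return pickle.load(open(f'pics/{tag}.pkl','rb'))
def cam(c):
    f=200/np.tan(np.radians(c['fov_y'])/2)
    if 'rvec' in c:
        R=cv2.Rodrigues(np.array(c['rvec'],float))[0]; o=-R.T@np.array(c['tvec']).ravel(); Rw=R.T
    else:
        M=np.array(c['mount']); Rt=np.array(c['state']['orientation']); 
        Rw=Rt@M[:3,:3]; o=np.array(c['state']['position'])+Rt@M[:3,3]
    return f,Rw,o
def ray(c,u,v):
    f,Rw,o=cam(c); d=Rw@np.array([(u-c['cx'])/f,(v-c['cy'])/f,1]); return o,d/np.linalg.norm(d)
def onz(c,u,v,z):
    o,d=ray(c,u,v); return o+d*(z-o[2])/d[2]
def proj(c,p):
    f,Rw,o=cam(c); q=Rw.T@(np.array(p)-o); return f*q[0]/q[2]+c['cx'],f*q[1]/q[2]+c['cy']
E
python3 - <<'E'
from h import *
for n in('scene','side','wrist'):
    c=snap(n,n+'0'); f,R,o=cam(c); print(n,f,o,R[:,2],c['cx'],c['cy'])
print(robot.state())
E
```

```text
scene 489.1625435795776 [0.07336047 0.54016593 0.50136112] [ 0.46692126 -0.69618039 -0.54526819] 325.05557536115447 197.6517890436323
side 398.80604554005146 [0.10285535 0.53926722 0.52180787] [ 0.45369423 -0.68788833 -0.5665432 ] 325.7196251304528 201.41509755144804
wrist 285.0855102698873 [ 0.19878026 -0.46437495  0.37277748] [-0.27204699 -0.07002262 -0.95973291] 324.2075522781719 200.25700544075707
{'clock': 0.15, 'joint_positions': array([-1.31097563e+00,  2.41233452e-01,  4.05315562e-03,  1.33518608e+00,
       -4.75456200e-06,  1.57081976e+00]), 'qd': array([-0.00097136, -0.0033404 ,  0.00276836, -0.00170214, -0.00050413,
       -0.00164616]), 'tau': array([ 6.12415242e-04, -3.72635651e+01,  2.52638429e+01,  1.23740124e-02,
        3.58445766e-05,  1.56973783e-05]), 'position': array([ 0.12832948, -0.48275676,  0.22192813]), 'orientation': array([[ 2.56884307e-01, -4.07953064e-04,  9.66442076e-01],
       [-9.66440887e-01,  1.51613456e-03,  2.56884630e-01],
       [-1.57005311e-03, -9.99998767e-01, -4.79134536e-06]]), 'ft_force': array([-0.21537448,  0.26977523,  0.07896057]), 'wrist_torque': array([-0.01085486,  0.00214065, -0.04931684]), 'width': 0.9989553504524162}
```

View pictures.

View pics/scene0.png

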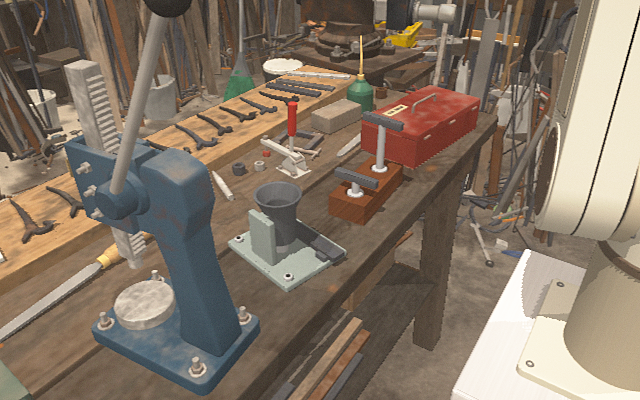

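View pics/side0.png

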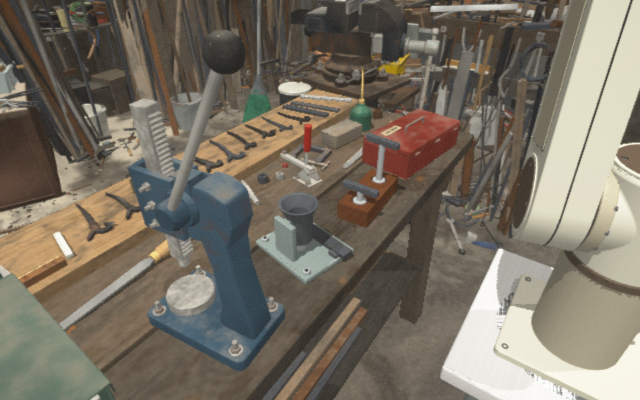

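View pics/wrist0.png

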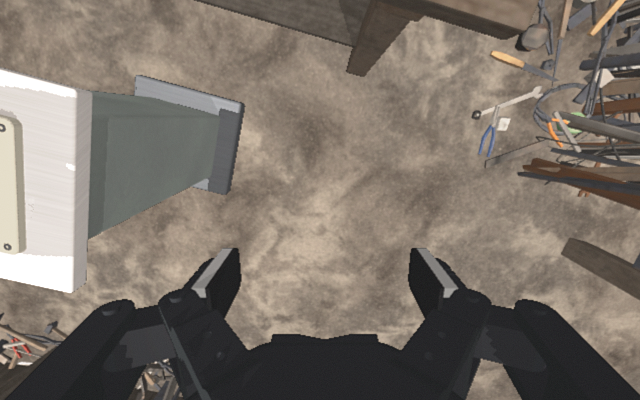

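Scene view: the tube mouth is at about (279,196), the long key's crossbar at (384,122) in the far hole, and the short key's crossbar at (355,177). The dog is hidden here. I'll zoom in to get precise pixels.

```bash
python3 - <<'E'
from h import *
c=load('scene0'); s=load('side0')
for n,u,v,z in(('mouth',279,196,.115),('long',384,122,.136),('short',355,177,.068)): print(n,onz(c,u,v,z))
for n,u,v,z in(('mouth',299,205,.115),('long',384,142,.136),('short',361,187,.068)): print(n,onz(s,u,v,z))
a=c['color'][85:300,215:425,::-1]; cv2.imwrite('pics/z1.png',cv2.resize(a,None,fx=2.8,fy=2.8,interpolation=cv2.INTER_CUBIC))
E
```

```text
mouth [0.46233601 0.08059373 0.115     ]
long [ 0.43720285 -0.19243415  0.136     ]
short [ 0.43792462 -0.09679059  0.068     ]
mouth [0.46132438 0.08172752 0.115     ]
long [ 0.43491267 -0.19252702  0.136     ]
short [ 0.4348329  -0.09939407  0.068     ]
```

View pics/z1.png

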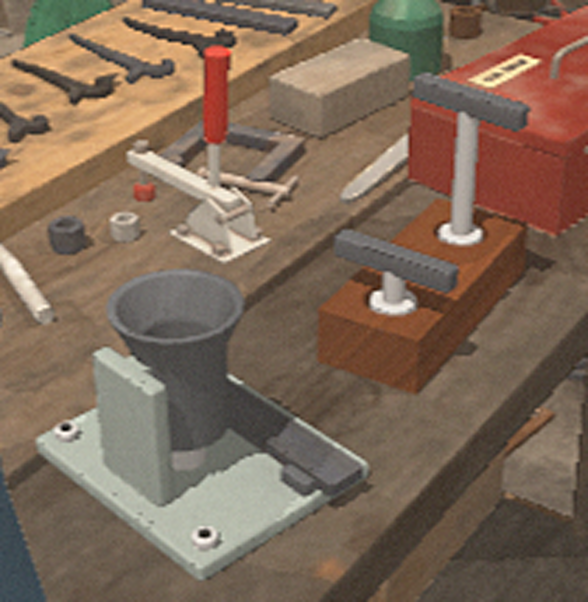

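```bash
python3 - <<'E'
from h import *
c=load('scene0')
def Z(x,y,z): return onz(c,215+x/2.8,85+y/2.8,z)
def ang(p,q): d=q-p; return np.degrees(np.arctan2(d[1],d[0])),np.linalg.norm(d[:2])*1000
# top-near edge of crossbars (top face front edge): long z=.144, short .076
for n,p,q,z in(('long',(417,88),(521,113),.144),('short',(338,248),(450,273),.076),('longbot',(417,100),(521,128),.128)):
    P,Q=Z(*p,z),Z(*q,z); print(n,P,Q,ang(P,Q))
# plate corners top z .012
L=[Z(x,y,.012) for x,y in((38,438),(202,568),(368,468))]
print(L,ang(L[0],L[1]),ang(L[1],L[2]))
# rack
L=[Z(x,y,.04) for x,y in((318,342),(418,366),(526,240))]
print(L,ang(L[0],L[1]),ang(L[1],L[2]))
print(Z(98,352,.09),)
E
```

```text
long [ 0.47062879 -0.17764078  0.144     ] [ 0.3980349  -0.18048098  0.144     ] (np.float64(-177.75947467515405), np.float64(72.64942725712346))
short [ 0.4647887  -0.07644677  0.076     ] [ 0.39310248 -0.08885461  0.076     ] (np.float64(-170.18022463848004), np.float64(72.75209850628704))
longbot [ 0.47863662 -0.19287386  0.128     ] [ 0.40245107 -0.19239186  0.128     ] (np.float64(179.63750905001555), np.float64(76.18706747307881))
[array([0.5494474 , 0.10962496, 0.012     ]), array([0.40564743, 0.14194701, 0.012     ]), array([0.37739391, 0.02669767, 0.012     ])] (np.float64(167.33211267206104), np.float64(147.3877434330539)) (np.float64(-103.77447545475094), np.float64(118.66200573404588))
[array([ 0.44723941, -0.02789881,  0.04      ]), array([ 0.38491022, -0.03965578,  0.04      ]), array([ 0.39838183, -0.20838345,  0.04      ])] (np.float64(-169.317980623264), np.float64(63.428338047384905)) (np.float64(-85.43505440937497), np.float64(169.26462073370263))
[0.49814681 0.10640513 0.09      ]
```

Emit:
move_arm:
  motion: "-22 -8 43 0; -22 -6 43 0; -22 -4 43 0; -24 -4 43 0; -24 -4 43 0; -24 0 43 0; -24 0 43 0; -24 0 43 0"
  jaw: -1

```text
clock: 0.95
position: [0.4162, -0.214, 0.2464]
orientation: [[0.241, -0.002, 0.97], [-0.97, 0.003, 0.241], [-0.003, -1.0, -0.001]]
ft_force: [0.1, -0.6, 0.5]
width: 1.004
```

Emit:
move_arm:
  motion: "0 0 10 7; 0 0 12 7; 0 0 0 0; 0 0 0 0; 0 0 0 0; 0 0 0 0; 0 0 0 0; 0 0 0 0"

```text
clock: 1.75
position: [0.4395, -0.2049, 0.2446]
orientation: [[0.007, -0.005, 1.0], [-1.0, 0.005, 0.007], [-0.005, -1.0, -0.005]]
ft_force: [0.3, 0.4, -0.2]
width: 0.999
```

```bash
python3 - <<'E'
from h import *
c=snap('wrist','w1'); print(c['state']['position'],c['state']['orientation'])
print(proj(c,(.436,-.1925,.144)))
E
```

```text
[ 0.43947732 -0.20485754  0.24463057] [[ 0.0066728  -0.00516221  0.99996441]
 [-0.99996339  0.00532305  0.00670027]
 [-0.00535745 -0.99997251 -0.0051265 ]]
(np.float64(311.7146298014289), np.float64(202.37653787382087))
```

View pics/w1.png

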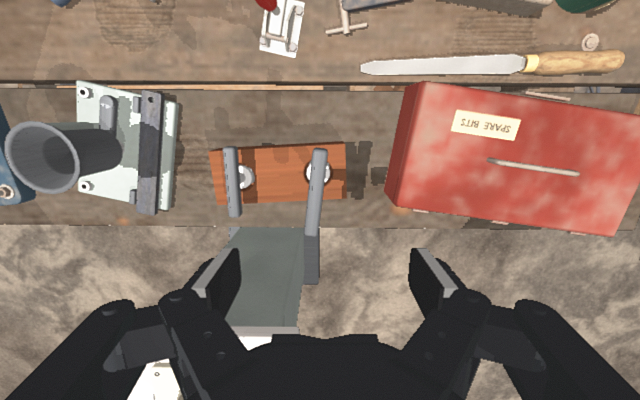

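```bash
python3 - <<'E'
from h import *
c=load('w1')
a=c['color'][130:300,190:360,::-1]; cv2.imwrite('pics/z2.png',cv2.resize(a,None,fx=3.5,fy=3.5,interpolation=cv2.INTER_CUBIC))
a=c['color'][70:225,0:190,::-1]; cv2.imwrite('pics/z3.png',cv2.resize(a,None,fx=3.5,fy=3.5,interpolation=cv2.INTER_CUBIC))
E
```

```text
(no output)
```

View pics/z2.png

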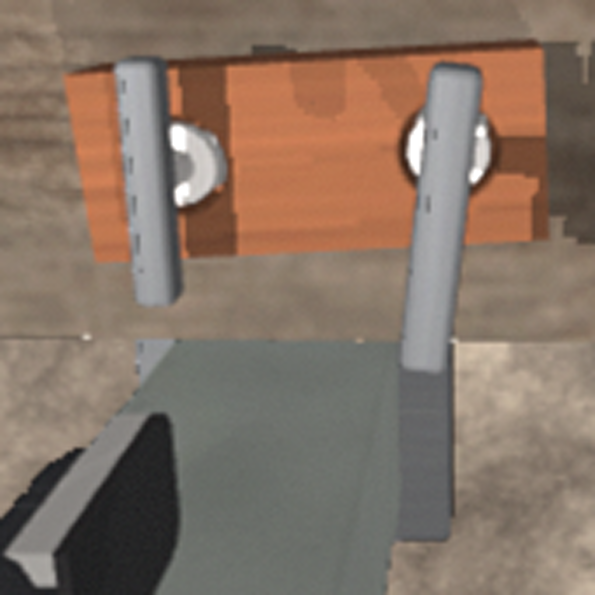

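View pics/z3.png

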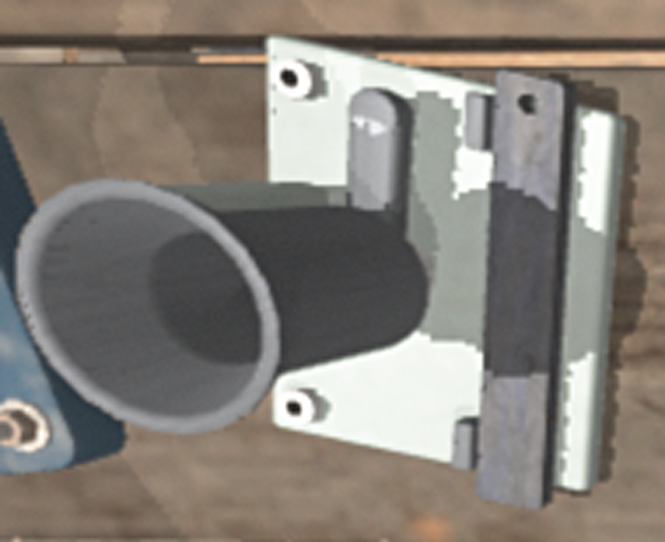

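```bash
python3 - <<'E'
from h import *
c=load('w1')
def rep(L,ox,oy,z):
    P=np.array([onz(c,ox+x/3.5,oy+y/3.5,z) for x,y in L]); m=P.mean(0)
    d=(P[0]+P[1]-P[2]-P[3])/2; w=(P[1]+P[3]-P[0]-P[2])/2
    print(m,np.linalg.norm(d),np.linalg.norm(w),np.degrees(np.arctan2(d[1],d[0])))
rep([(432,65),(482,67),(402,370),(447,374)],190,130,.144)
rep([(116,60),(164,60),(137,304),(180,302)],190,130,.076)
Z=lambda x,y,z: onz(c,x/3.5,70+y/3.5,z)
ang=lambda p,q:(np.degrees(np.arctan2(*(q-p)[1::-1])),np.linalg.norm((q-p)[:2]))
# dog: top z? tip; edges
for z in(.02,.03,.036): print('dog',ang(Z(408,220,z),Z(411,105,z)),ang(Z(348,205,z),Z(351,105,z)),Z(380,95,z))
print('bar',ang(Z(478,495,.03),Z(498,72,.03)),ang(Z(545,505,.03),Z(568,80,.03)))
A,B,C,D=[Z(*p,.012) for p in((268,38),(625,112),(588,492),(275,425))]
print('plate',A,B,C,D,ang(D,A),ang(C,B))
E0=[Z(*p,.115) for p in((18,262),(278,345),(90,181),(190,432))]
# ellipse outer rim
img=c['color']
pts=np.array([(18,262),(30,330),(70,385),(120,418),(180,432),(240,410),(272,370),(279,325),(262,270),(225,220),(170,190),(110,180),(55,198),(28,230)],float)
P=np.array([Z(x,y,.115)[:2] for x,y in pts]); A_=np.c_[2*P,np.ones(len(P))]; s=np.linalg.lstsq(A_,(P**2).sum(1),rcond=None)[0]
r=np.sqrt(s[2]+s[0]**2+s[1]**2); print('rim',s[:2],r, np.linalg.norm(P-s[:2],axis=1))
E
```

```text
[ 0.44350142 -0.19621695  0.144     ] 0.08327650462863162 0.012400201001993719 -6.023904900804129
[ 0.43769772 -0.09842379  0.076     ] 0.081764768167222 0.014986597112074273 -0.7001576240585589
dog (np.float64(-12.969392713692873), np.float64(0.04107050906887154)) (np.float64(-14.130585450903686), np.float64(0.03575369183831806)) [0.53319836 0.06561919 0.02      ]
dog (np.float64(-12.969392713692953), np.float64(0.03997597362432745)) (np.float64(-14.130585450903663), np.float64(0.034800850398619326)) [0.53266186 0.0584065  0.03      ]
dog (np.float64(-12.969392713692889), np.float64(0.03931925235760096)) (np.float64(-14.13058545090371), np.float64(0.034229145534800026)) [0.53233996 0.05407889 0.036     ]
bar (np.float64(-12.85260513578697), np.float64(0.15776906599190182)) (np.float64(-12.144179223081853), np.float64(0.15883114746609958))
plate [0.55266456 0.10756769 0.012     ] [ 0.52823081 -0.01702063  0.012     ] [0.38187953 0.01869088 0.012     ] [0.4092212  0.13974437 0.012     ] (np.float64(-12.643089150116872), np.float64(0.14700794505202844)) (np.float64(-13.712899699215566), np.float64(0.15064530777019397))
rim [0.47070058 0.07450233] 0.035782040389226756 [0.0356554  0.03631609 0.0365517  0.03625635 0.03589489 0.03438974
 0.03503289 0.03590595 0.03637347 0.03716777 0.03581469 0.03522767
 0.03507349 0.03518957]
```

```bash
python3 - <<'E'
from h import *
print(load('wrist0')['state']['joint_positions'],load('w1')['state']['joint_positions'])
c=snap('scene','s1');
E
```

```text
[-1.31098097e+00  2.41332725e-01  3.86255845e-03  1.33518973e+00
 -1.76572750e-05  1.57081876e+00] [-4.37888423e-01  2.07708616e-01  2.00039715e-02  1.39002403e+00
  2.63189559e-03  2.69700843e+00]
```

View pics/s1.png

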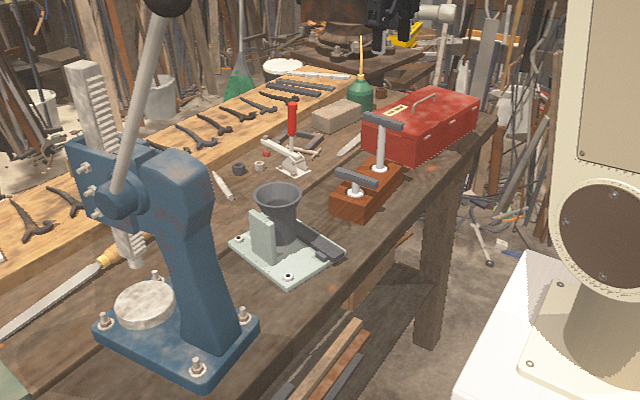

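Emit:
move_arm:
  motion: "0 0 0 -8.59; 0 0 0 -8.59; 0 0 0 -8.59; 0 0 0 -8.59; 0 0 0 -8.59; 0 0 0 -8.59; 0 0 0 -8.59; 0 0 0 -8.59"

```text
clock: 2.65
position: [0.4391, -0.2057, 0.2453]
orientation: [[0.937, -0.004, 0.35], [-0.35, 0.005, 0.937], [-0.005, -1.0, 0.003]]
ft_force: [0.4, 0.0, 0.5]
width: 0.999
```

Emit:
move_arm:
  motion: "0 0 0 -8.59; 0 0 0 -8.59; 0 0 0 -8.59; 0 0 0 -8.59; 0 0 0 -8.59; 0 0 0 -8.59; 0 0 0 -8.59; 0 0 0 -8.59"

```text
clock: 3.45
position: [0.4386, -0.2064, 0.2459]
orientation: [[0.666, -0.003, -0.746], [0.746, 0.004, 0.666], [0.001, -1.0, 0.005]]
ft_force: [0.6, 0.4, 0.6]
width: 1.001
```

Emit:
move_arm:
  motion: "0 0 0 -8.59; 0 0 0 -8.59; 0 0 0 -8.59; 0 0 0 -8.59; 0 0 0 -8; 0 0 0 0; 0 0 0 0; 0 0 0 0"

```text
clock: 4.25
position: [0.4383, -0.2071, 0.2464]
orientation: [[-0.012, -0.002, -1.0], [1.0, 0.004, -0.012], [0.004, -1.0, 0.002]]
ft_force: [0.4, -0.4, -0.7]
width: 1.006
```

```bash
python3 - <<'E'
from h import *
c=snap('wrist','w2'); s=c['state'];print(s['clock'],s['position'],s['orientation'],s['joint_positions'])
E
```

```text
4.25 [ 0.43827946 -0.20711524  0.24641053] [[-0.01181818 -0.00184455 -0.99992846]
 [ 0.99992219  0.00397101 -0.01182543]
 [ 0.00399254 -0.99999041  0.00179748]] [-0.44326     0.20391127  0.01984421  1.39009869  0.00279615 -0.45508685]
```

View pics/w2.png

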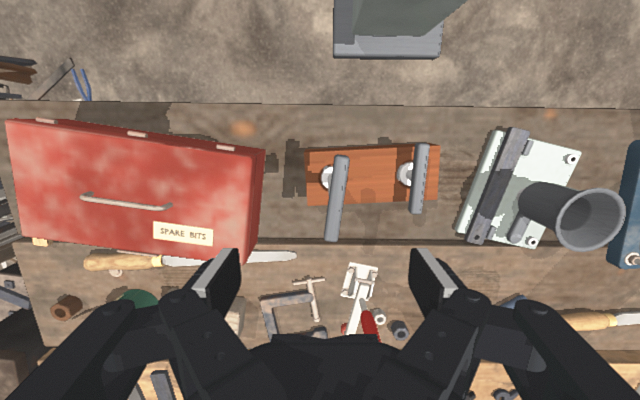

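```bash
python3 - <<'E'
from h import *
c=load('w2')
a=c['color'][130:260,300:450,::-1]; cv2.imwrite('pics/z4.png',cv2.resize(a,None,fx=4,fy=4,interpolation=cv2.INTER_CUBIC))
a=c['color'][110:260,450:640,::-1]; cv2.imwrite('pics/z5.png',cv2.resize(a,None,fx=3.5,fy=3.5,interpolation=cv2.INTER_CUBIC))
E
```

```text
(no output)
```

View pics/z4.png

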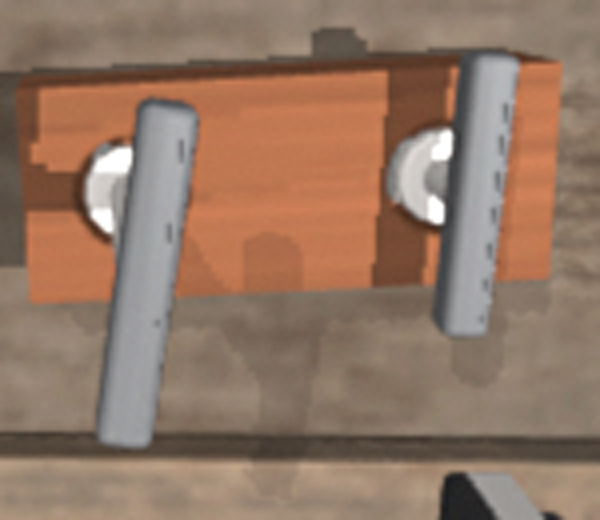

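View pics/z5.png

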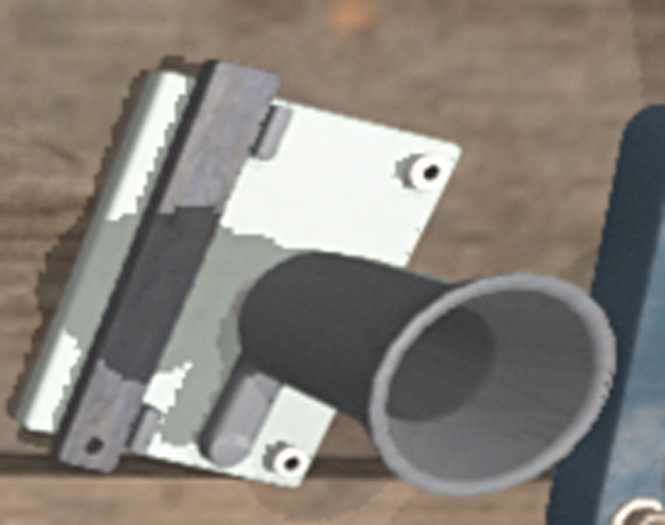

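```bash
python3 - <<'E'
from h import *
c=load('w2')
def rep(L,z):
    P=np.array([onz(c,300+x/4,130+y/4,z) for x,y in L]); m=P.mean(0)
    d=(P[2]+P[3]-P[0]-P[1])/2; w=(P[1]+P[3]-P[0]-P[2])/2
    print(m,np.linalg.norm(d),np.linalg.norm(w),np.degrees(np.arctan2(d[1],d[0])))
rep([(139,102),(197,104),(98,442),(152,446)],.144)
rep([(460,56),(518,58),(434,332),(487,334)],.076)
Z=lambda x,y,z: onz(c,450+x/3.5,110+y/3.5,z)
ang=lambda p,q:(np.degrees(np.arctan2(*(q-p)[1::-1])),np.linalg.norm((q-p)[:2]))
print('dog',ang(Z(242,358,.03),Z(204,442,.03)),ang(Z(280,382,.03),Z(243,458,.03)))
A,B,C,D=[Z(*p,.012) for p in((150,70),(462,148),(300,488),(18,418))]
print('plate',A,B,C,D,ang(A,D),ang(B,C),(A+B+C+D)/4)
pts=np.array([(372,410),(385,350),(425,300),(490,277),(550,277),(600,312),(614,360),(600,415),(560,465),(500,491),(440,490),(392,460)],float)
P=np.array([Z(x,y,.115)[:2] for x,y in pts]); A_=np.c_[2*P,np.ones(len(P))]; s=np.linalg.lstsq(A_,(P**2).sum(1),rcond=None)[0]
print('rim',s[:2],np.sqrt(s[2]+s[0]**2+s[1]**2), np.linalg.norm(P-s[:2],axis=1))
E
```

```text
[ 0.44217896 -0.19525809  0.144     ] 0.08263675598554593 0.012986513311400431 -5.624750549689942
[ 0.43681317 -0.0975385   0.076     ] 0.08109016344803989 0.01605888860418072 0.12830369497172076
dog (np.float64(-12.762616685863046), np.float64(0.036395726656087014)) (np.float64(-13.778050328911007), np.float64(0.03347920352839155))
plate [0.38246005 0.01558687 0.012     ] [0.41037072 0.14121293 0.012     ] [0.55433834 0.11015871 0.012     ] [ 0.52343095 -0.01454144  0.012     ] (np.float64(-12.06376636335536), np.float64(0.14415446138090462)) (np.float64(-12.172362789746288), np.float64(0.14727877687581473)) [0.46765001 0.06310427 0.012     ]
rim [0.47055112 0.07596526] 0.03611580782514642 [0.03551499 0.03714608 0.03838485 0.03555792 0.03514578 0.0349812
 0.03556456 0.03670155 0.03807256 0.03655779 0.03503642 0.03448213]
```

Emit:
move_arm:
  motion: "11 0 -5 0; 0 0 0 6.5; 0 20 0 0; 0 20 0 0; 0 20 0 0; 0 15 0 0; 0 0 0 0; 0 0 0 0"
  jaw: 0
  force: 60

```text
clock: 5.1
position: [0.4465, -0.1905, 0.1704]
orientation: [[0.11, 0.002, -0.994], [0.994, 0.005, 0.11], [0.005, -1.0, -0.002]]
ft_force: [0.6, -0.4, 0.3]
width: 0.5
```

```bash
python3 - <<'E'
from h import *
c=snap('wrist','w3'); s=c['state'];print(s['clock'],s['position'],s['orientation'],s['width'])
print(proj(c,(.4428,-.1957,.144)))
E
```

```text
5.1 [ 0.44648338 -0.19054351  0.17043772] [[ 0.1097567   0.00225341 -0.99395593]
 [ 0.9939448   0.00499921  0.1097668 ]
 [ 0.00521634 -0.99998496 -0.00169107]] 0.5004790899328804
(np.float64(315.278556171653), np.float64(222.066210195005))
```

View pics/w3.png

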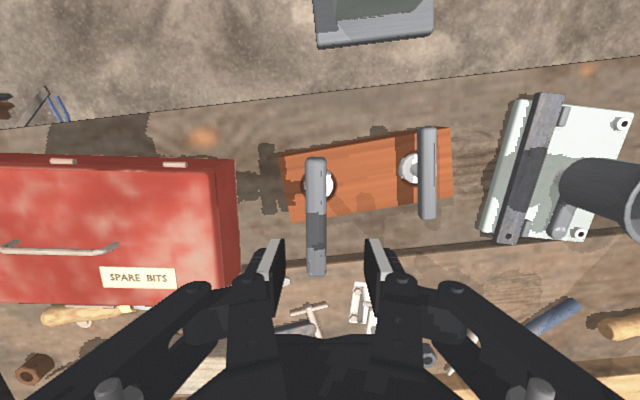

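The bar at column 316 matches the prediction of 315, and it's parallel to the pads. I'll correct 5 mm and descend.

Emit:
move_arm:
  motion: "-5 0 3 0; 0 16 0 0; 0 14 0 0; 0 1 0 0; 0 0 0 0; 0 0 0 0; 0 0 0 0; 0 0 0 0"

```text
clock: 5.95
position: [0.4471, -0.1983, 0.1465]
orientation: [[0.111, 0.015, -0.994], [0.994, -0.001, 0.111], [0.001, -1.0, -0.015]]
ft_force: [-0.0, -0.1, -0.2]
width: 0.5
```

```bash
python3 - <<'E'
from h import *
c=snap('wrist','w4'); s=c['state'];print(s['clock'],s['position'],s['orientation'],s['width'])
E
```

```text
5.95 [ 0.44709936 -0.19834356  0.14645344] [[ 1.11110002e-01  1.47928197e-02 -9.93698012e-01]
 [ 9.93807949e-01 -1.07731615e-03  1.11106257e-01]
 [ 5.73047911e-04 -9.99890000e-01 -1.48209224e-02]] 0.500477761732762
```

View pics/w4.png

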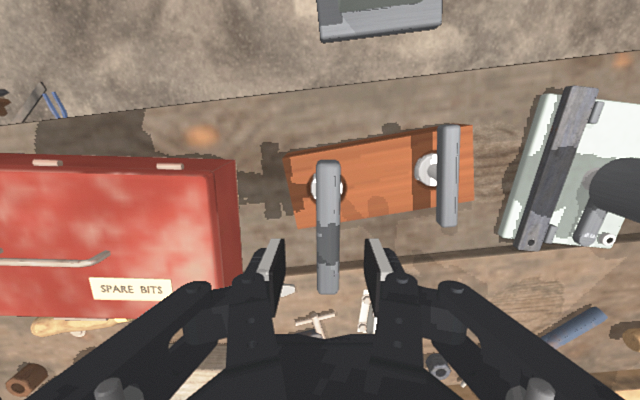

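Emit:
move_arm:
  motion: "2 3 4 0; 0 6 0 0; 0 0 0 0; 0 0 0 0; 0 0 0 0; 0 0 0 0; 0 0 0 0; 0 0 0 0"

```text
clock: 6.8
position: [0.4432, -0.1956, 0.1367]
orientation: [[0.111, 0.015, -0.994], [0.994, -0.001, 0.111], [0.001, -1.0, -0.015]]
ft_force: [0.0, 0.0, -0.7]
width: 0.5
```

```bash
python3 - <<'E'
from h import *
c=snap('wrist','w5'); s=c['state'];print(s['clock'],s['position'],s['orientation'],s['width'])
E
```

```text
6.8 [ 0.44322084 -0.19558804  0.13671299] [[ 1.10897868e-01  1.48968533e-02 -9.93720155e-01]
 [ 9.93831664e-01 -1.12318537e-03  1.10893475e-01]
 [ 5.35831882e-04 -9.99888405e-01 -1.49295233e-02]] 0.500398493257179
```

View pics/w5.png

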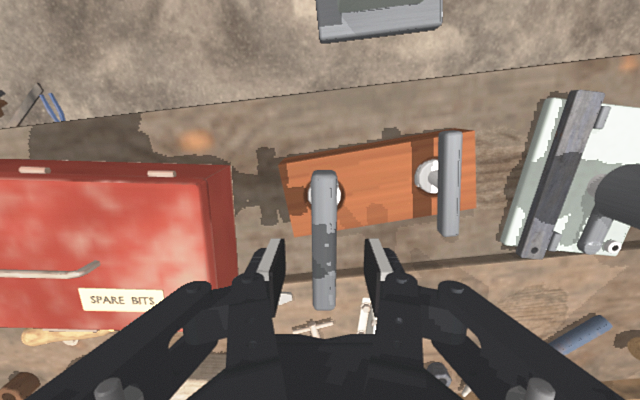

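Bar spans rows 172–308 at column 323, midway between the pads at (275,265) and (375,265). Closing.

Emit:
move_arm:
  motion: "0 0 0 0; 0 0 0 0; 0 0 0 0; 0 0 0 0; 0 0 0 0; 0 0 0 0; 0 0 0 0; 0 0 0 0"
  jaw: 1
  force: 70

```text
clock: 7.65
position: [0.4434, -0.1956, 0.1369]
orientation: [[0.111, 0.015, -0.994], [0.994, -0.001, 0.111], [0.0, -1.0, -0.015]]
ft_force: [0.1, -0.1, -0.1]
width: 0.001
```

Emit:
move_arm:
  motion: "0 -10 0 0; 0 -20 0 0; 0 -25 0 0; 0 -25 0 0; 0 -25 0 0; 0 -25 0 0; 0 -10 0 0; 0 0 0 0"

```text
clock: 8.45
position: [0.4405, -0.1952, 0.286]
orientation: [[0.111, 0.016, -0.994], [0.994, -0.002, 0.111], [0.0, -1.0, -0.016]]
ft_force: [0.3, -0.5, -0.5]
width: -0.003
```

```bash
python3 - <<'E'
from h import *
c=snap('wrist','w6'); s=c['state'];print(s['clock'],s['position'],s['orientation'],s['width'],s['joint_positions'])
c=snap('scene','s6')
cv2.imwrite('pics/z6.png',cv2.resize(c['color'][30:230,300:500,::-1],None,fx=2.8,fy=2.8))
E
```

```text
8.45 [ 0.44048497 -0.19516956  0.28598397] [[ 1.10785365e-01  1.60928519e-02 -9.93714055e-01]
 [ 9.93844342e-01 -1.62782402e-03  1.10773528e-01]
 [ 1.65070376e-04 -9.99869177e-01 -1.61741289e-02]] -0.002775692944155828 [-0.42037619  0.17294487  0.08320327  1.46569787  0.00508148 -0.30932259]
```

View pics/w6.png

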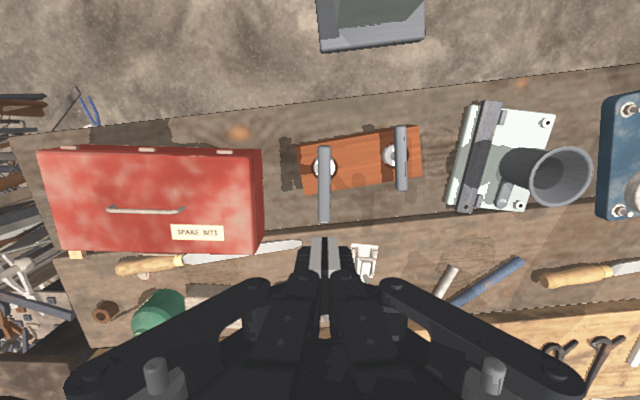

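View pics/z6.png

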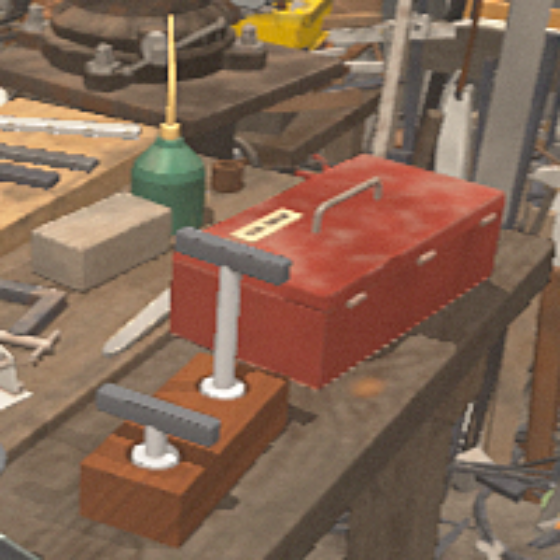

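The jaws closed on nothing, so the key is still in its hole (z6: crossbar at (232,255) in the zoom). I need to check that the reported TCP agrees with the pictures.

```bash
python3 - <<'E'
from h import *
for t in ('s1','s6'):
    c=load(t); s=c['state']; p=np.array(s['position']); R=np.array(s['orientation'])
    print(t,'tcp',proj(c,p),'tip',proj(c,p+R[:,1]*.022), 'jawtips',[proj(c,p+R[:,1]*.015+R[:,0]*d) for d in(-.043,.043)])
for t in('w5','w6'):
    c=load(t); s=c['state']; p=np.array(s['position']); R=np.array(s['orientation'])
    print(t,'tcp',proj(c,p),'tip',proj(c,p+R[:,1]*.022))
    a=np.radians(-5.8); d=np.array([np.cos(a),np.sin(a),0])*.042; k=np.array([.4428,-.1957,.144])
    print('bar ends',proj(c,k-d),proj(c,k+d))
print(load('w5')['mount'])
c=load('s1'); cv2.imwrite('pics/z7.png',cv2.resize(c['color'][0:150,320:470,::-1],None,fx=4,fy=4))
c=load('s6'); cv2.imwrite('pics/z8.png',cv2.resize(c['color'][0:150,320:470,::-1],None,fx=4,fy=4))
E
```

```text
s1 tcp (np.float64(390.47509118251736), np.float64(60.03758291839955)) tip (np.float64(389.5660804753695), np.float64(72.74831389335812)) jawtips [(np.float64(377.90699020285444), np.float64(75.65095377954829)), (np.float64(400.9668957788148), np.float64(62.31576639053196))]
s6 tcp (np.float64(389.1318848645457), np.float64(36.97482649606101)) tip (np.float64(388.01239887591584), np.float64(50.40375360748172)) jawtips [(np.float64(402.5123071056156), np.float64(40.70917149590548)), (np.float64(373.2208586499564), np.float64(52.02532027855614))]
w5 tcp (np.float64(323.7871123474015), np.float64(243.43439691051196)) tip (np.float64(323.8229110812022), np.float64(228.99157037250424))
bar ends (np.float64(322.50119131057045), np.float64(173.98487900390307)) (np.float64(324.34048166830684), np.float64(312.24917744911653))
w6 tcp (np.float64(323.78735294639455), np.float64(243.43610691563177)) tip (np.float64(323.8231788534006), np.float64(228.99302001083578))
bar ends (np.float64(323.1635414667035), np.float64(145.6838440179015)) (np.float64(324.1006901546156), np.float64(222.95772836401449))
[[ 9.99998962e-01 -1.44011250e-03 -5.53018138e-05  2.87969329e-04]
 [-3.53988216e-04 -2.82640954e-01  9.59225711e-01 -1.50955891e-01]
 [-1.39702349e-03 -9.59224696e-01 -2.82641171e-01  7.04881630e-02]
 [ 0.00000000e+00  0.00000000e+00  0.00000000e+00  1.00000000e+00]]
```

View pics/z7.png

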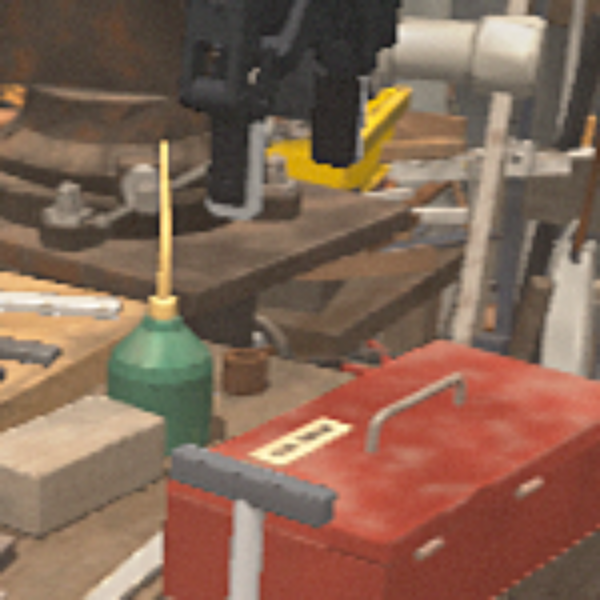

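View pics/s6.png

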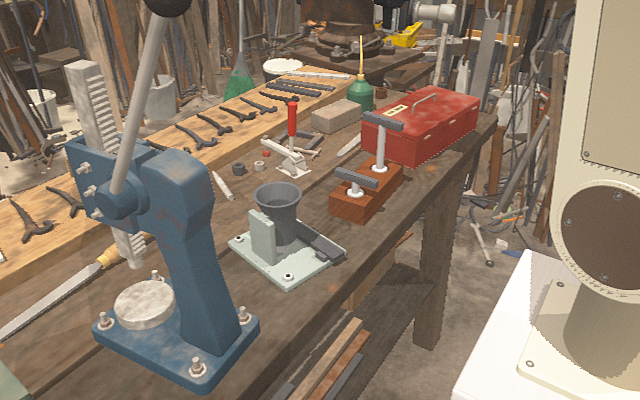

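View pics/z8.png

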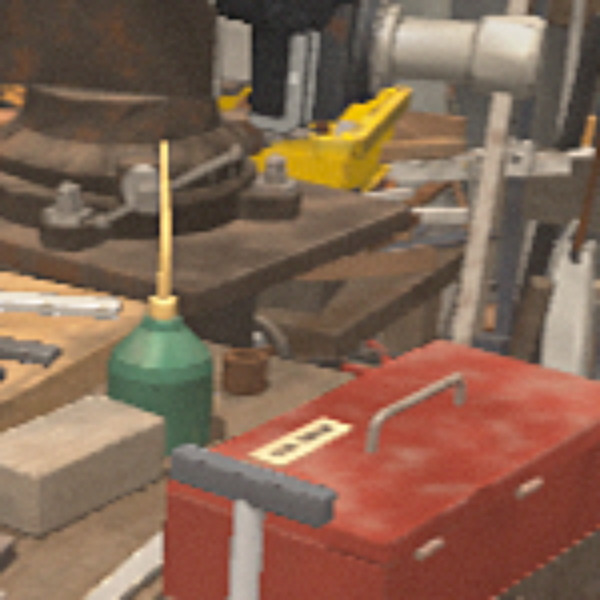

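```bash
python3 - <<'E'
from h import *
c=load('w6'); cv2.imwrite('pics/z9.png',cv2.resize(c['color'][130:330,220:420,::-1],None,fx=3,fy=3))
s=c['state'];p=np.array(s['position']); R=np.array(s['orientation'])
for a in(-.05,-.03,-.013,0,.009,.022): print(a,proj(c,p+R[:,1]*a), [proj(c,p+R[:,1]*a+R[:,2]*b)[1] for b in(-.011,.011)])
E
```

```text
-0.05 (np.float64(323.65776903680506), np.float64(295.6773988764438)) [np.float64(318.29688873908026), np.float64(271.82036079320676)]
-0.03 (np.float64(323.7205746415375), np.float64(270.3575428542157)) [np.float64(290.42247685359143), np.float64(249.3533683999196)]
-0.013 (np.float64(323.76151497274367), np.float64(253.8525940354138)) [np.float64(272.1417942065504), np.float64(234.80088057361942)]
0 (np.float64(323.78735294639455), np.float64(243.43610691563177)) [np.float64(260.55937774686964), np.float64(225.6540167787603)]
0.009 (np.float64(323.8030632486645), np.float64(237.10255446859003)) [np.float64(253.4997056895247), np.float64(220.10651284074396)]
0.022 (np.float64(323.8231788534006), np.float64(228.99302001083578)) [np.float64(244.4413851690671), np.float64(213.01892569080377)]
```

View pics/z9.png

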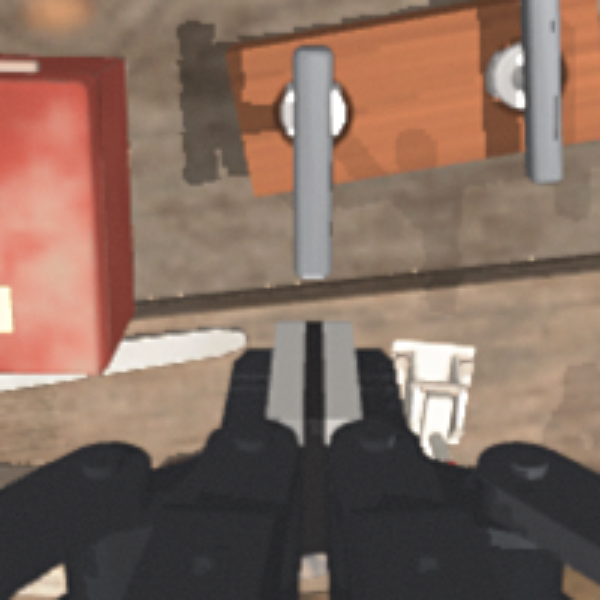

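The wrist and scene views agree: the fingertips sit about 30–37 mm farther back than the stated TCP geometry. In w6 the shut tips are at row 237, not the predicted 213. I'll reopen, go down again with that allowance, and check in the scene view before closing.

Emit:
move_arm:
  motion: "0 20 0 0; 0 30 0 0; 0 30 0 0; 0 30 0 0; 0 20 0 0; 0 10 0 0; 0 0 0 0; 0 0 0 0"
  jaw: 0

```text
clock: 9.35
position: [0.4346, -0.1917, 0.1295]
orientation: [[0.111, -0.003, -0.994], [0.994, 0.007, 0.111], [0.006, -1.0, 0.003]]
ft_force: [-0.5, 0.0, -0.1]
width: 0.501
```

```bash
python3 - <<'E'
from h import *
c=snap('scene','s10'); s=c['state'];print(s['clock'],s['position'],s['orientation'],s['width'])
cv2.imwrite('pics/z10.png',cv2.resize(c['color'][30:200,300:500,::-1],None,fx=3.5,fy=3.5,interpolation=cv2.INTER_CUBIC))
E
```

```text
9.35 [ 0.434559   -0.19169362  0.12952844] [[ 0.1108302  -0.00270683 -0.99383567]
 [ 0.99381873  0.00674424  0.11080995]
 [ 0.00640272 -0.99997359  0.00343756]] 0.5011494285617291
```

View pics/z10.png

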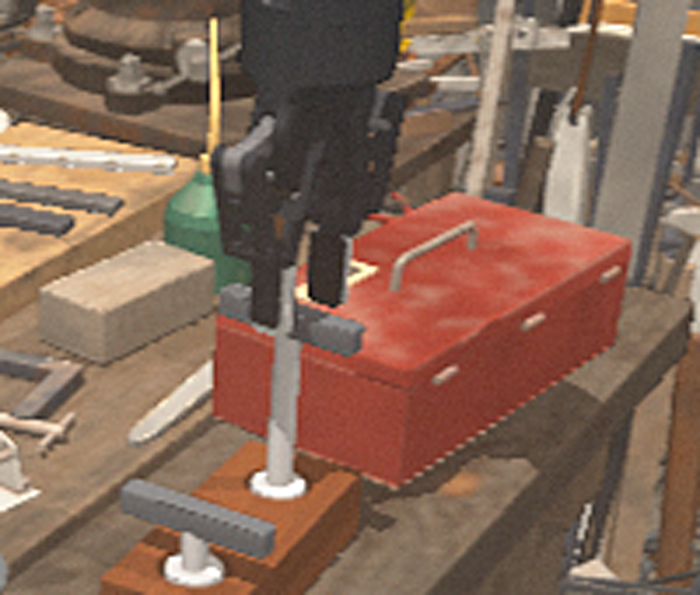

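Fingertip mid-point (297,316) is level with the bar centre (290,320), so the jaws need to go about 22 mm lower and a few mm toward +x.

Emit:
move_arm:
  motion: "-3 0 -7 0; 0 10 0 0; 0 10 0 0; 0 2 0 0; 0 0 0 0; 0 0 0 0; 0 0 0 0; 0 0 0 0"

```text
clock: 10.2
position: [0.4446, -0.1969, 0.1091]
orientation: [[0.111, 0.004, -0.994], [0.994, 0.004, 0.111], [0.004, -1.0, -0.004]]
ft_force: [0.6, 0.1, 0.1]
width: 0.499
```

```bash
python3 - <<'E'
from h import *
c=snap('scene','s11'); s=c['state'];print(s['clock'],s['position'],s['orientation'],s['width'])
w=snap('wrist','w11')
cv2.imwrite('pics/z11.png',np.hstack([cv2.resize(c['color'][60:200,330:440,::-1],None,fx=3.5,fy=3.5),cv2.resize(w['color'][130:330,225:425,::-1],(400,490))][:2]) if 0 else cv2.resize(c['color'][60:200,330:440,::-1],None,fx=4,fy=4))
cv2.imwrite('pics/z12.png',cv2.resize(w['color'][130:330,220:420,::-1],None,fx=3,fy=3))
E
```

```text
10.2 [ 0.44456346 -0.19693045  0.10906107] [[ 0.11085321  0.00418047 -0.993828  ]
 [ 0.99382834  0.00365804  0.11086864]
 [ 0.00409895 -0.99998457 -0.00374916]] 0.4991131255990046
```

View pics/z11.png

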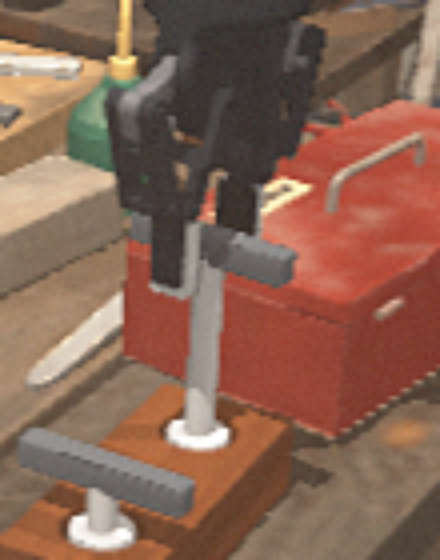

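View pics/z12.png

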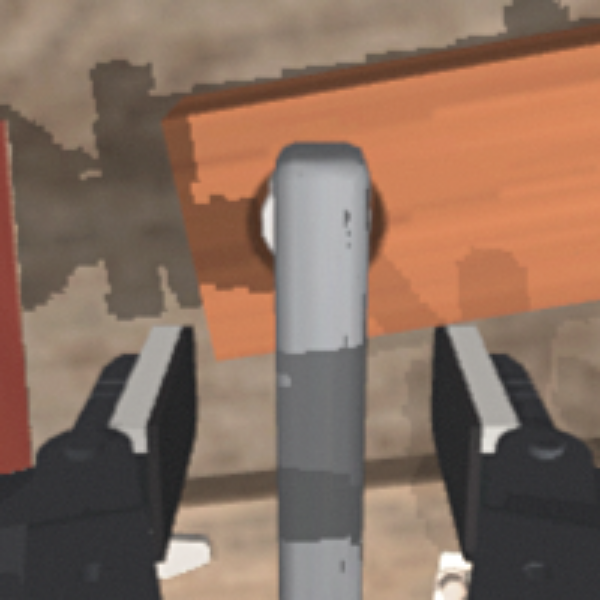

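Front fingertip is now below the bar (zoom 165,290), and the bar at column 320 lies between the pads. The jaws are about 4 mm off centre towards +x. I'll correct that and close.

Emit:
move_arm:
  motion: "0 1 4 0; 0 0 0 0; 0 0 0 0; 0 0 0 0; 0 0 0 0; 0 0 0 0; 0 0 0 0; 0 0 0 0"

```text
clock: 11.1
position: [0.4404, -0.1966, 0.1084]
orientation: [[0.111, 0.005, -0.994], [0.994, 0.003, 0.111], [0.004, -1.0, -0.005]]
ft_force: [0.4, -0.7, 0.2]
width: 0.502
```

Emit:
move_arm:
  motion: "0 0 0 0; 0 0 0 0; 0 0 0 0; 0 0 0 0; 0 0 0 0; 0 0 0 0; 0 0 0 0; 0 0 0 0"
  jaw: 1
  force: 70

```text
clock: 11.9
position: [0.4406, -0.1965, 0.1085]
orientation: [[0.111, 0.005, -0.994], [0.994, 0.003, 0.111], [0.004, -1.0, -0.005]]
ft_force: [-0.0, -0.7, 0.7]
width: 0.15
```

Emit:
move_arm:
  motion: "0 -10 0 0; 0 -20 0 0; 0 -25 0 0; 0 -25 0 0; 0 -25 0 0; 0 -25 0 0; 0 -20 0 0; 0 0 0 0"

```text
clock: 12.7
position: [0.4372, -0.1963, 0.2649]
orientation: [[0.111, -0.001, -0.994], [0.994, 0.005, 0.111], [0.005, -1.0, 0.002]]
ft_force: [-0.3, -0.4, -1.4]
width: 0.148
```

```bash
python3 - <<'E'
from h import *
c=snap('wrist','w13'); s=c['state'];print(s['clock'],s['position'],s['orientation'],s['width'],s['ft_force'],s['joint_positions'])
c=snap('scene','s13')
E
```

```text
12.7 [ 0.43716174 -0.19631602  0.2649474 ] [[ 0.11112512 -0.00128884 -0.99380559]
 [ 0.99379444  0.00505573  0.11111732]
 [ 0.0048812  -0.99998639  0.00184266]] 0.14825362752707574 [-0.25789756 -0.3729421  -1.39889935] [-0.42473493  0.18737662  0.04704893  1.43372634  0.00407543 -0.31338963]
```

View pics/w13.png

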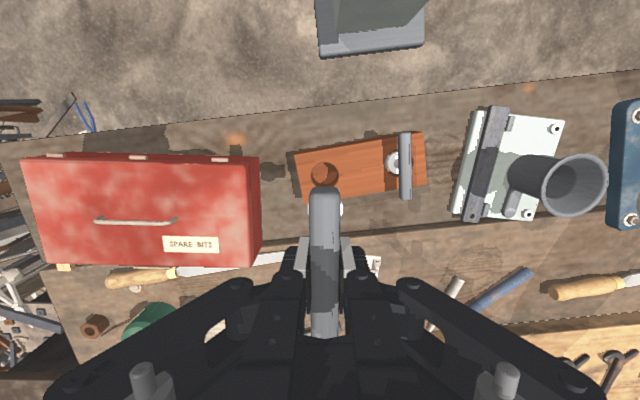

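View pics/s13.png

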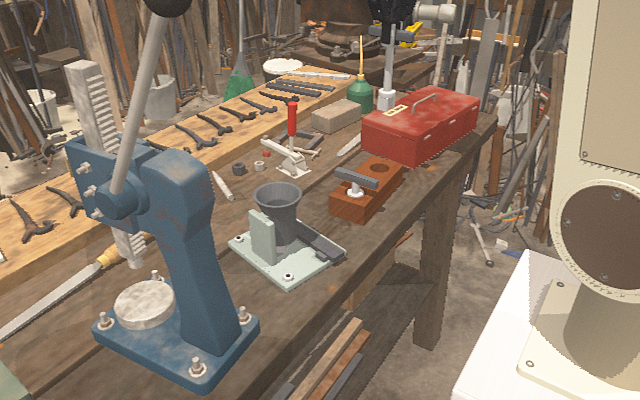

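```bash
python3 - <<'E'
from h import *
c=load('scene0')
print('base corners',onz(c,258,320,.03),onz(c,155,268,.03),onz(c,195,380,.03))
w=load('w13'); print('w13 base edge',onz(w,612,105,.03),onz(w,610,225,.03), onz(w,638,225,.03))
for z in(.2,.3): print('column right edge',onz(c,214,182,z),onz(c,240,340,.03))
E
```

```text
base corners [0.38848448 0.22388314 0.03      ] [0.57727103 0.23056348 0.03      ] [0.3889808  0.33174482 0.03      ]
w13 base edge [0.39482849 0.18411769 0.03      ] [0.56458076 0.20951107 0.03      ] [0.56927925 0.25026203 0.03      ]
column right edge [0.45996967 0.20063717 0.2       ] [0.38562333 0.26091939 0.03      ]
column right edge [0.33168198 0.31330225 0.3       ] [0.38562333 0.26091939 0.03      ]
```

Emit:
move_arm:
  motion: "25 0 0 0; 40 0 0 0; 40 0 0 0; 40 0 0 0; 40 0 0 0; 35 0 0 0; 20 0 0 0; 0 0 0 0"

```text
clock: 13.6
position: [0.4561, 0.0507, 0.2483]
orientation: [[0.116, -0.032, -0.993], [0.993, 0.009, 0.116], [0.005, -0.999, 0.033]]
ft_force: [0.1, -0.1, -2.3]
width: 0.153
```

```bash
python3 - <<'E'
from h import *
c=snap('wrist','w14'); s=c['state'];print(s['clock'],s['position'],s['orientation'],s['width'])
E
```

```text
13.6 [0.45611298 0.05072801 0.24832662] [[ 0.11614992 -0.03174991 -0.9927241 ]
 [ 0.99321893  0.00877937  0.11592702]
 [ 0.00503482 -0.99945729  0.03255434]] 0.15283051278600124
```

View pics/w14.png

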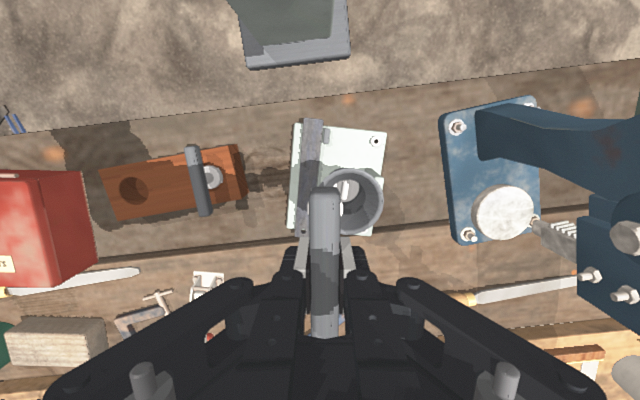

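```bash
python3 - <<'E'
from h import *
c=load('w14'); cv2.imwrite('pics/z14.png',cv2.resize(c['color'][110:250,280:400,::-1],None,fx=5,fy=5,interpolation=cv2.INTER_CUBIC)[:600])
E
```

```text
(no output)
```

View pics/z14.png

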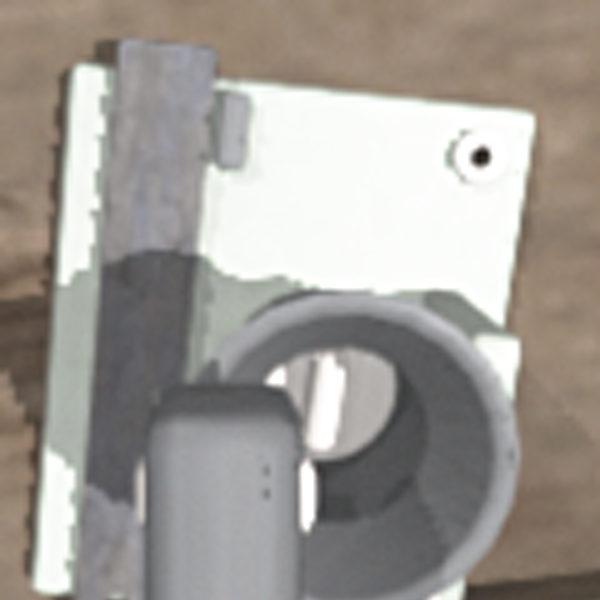

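```bash
cat >> h.py <<'E'
def rim(c,pts,z=.115,r=.0358):
    from scipy.optimize import least_squares
    P=np.array([onz(c,u,v,z)[:2] for u,v in pts])
    s=least_squares(lambda q:np.linalg.norm(P-q[:2],axis=1)-q[2],[*P.mean(0),r]).x
    s2=least_squares(lambda q:np.linalg.norm(P-q[:2],axis=1)-r,P.mean(0)).x
    return s,s2
E
python3 - <<'E'
from h import *
c=load('w14')
pts=[(280+x/5,110+y/5) for x,y in((225,355),(270,310),(340,293),(410,300),(470,345),(505,400),(518,460),(505,520),(470,570),(430,598))]
print(rim(c,pts))
Z=lambda x,y,z:onz(c,280+x/5,110+y/5,z)
a=Z(325,352,.059);b=Z(325,452,.059);d=b-a; print('tongue',a,b,np.degrees(np.arctan2(d[1],d[0])))
a=Z(312,352,.059);b=Z(305,440,.059);d=b-a; print('tongue edge',np.degrees(np.arctan2(d[1],d[0])))
a=Z(345,352,.059);b=Z(337,450,.059);d=b-a; print('tongue edge',np.degrees(np.arctan2(d[1],d[0])))
A,B=Z(120,42,.03),Z(85,560,.03); d=B-A; print('bar',np.degrees(np.arctan2(d[1],d[0])))
# key top bar projected: measure position of far end on bar plane, z= .2483-.1025+.138
zt=.2483-.1025+.138
print('key far end', Z(150,400,zt),Z(302,400,zt))
w=load('w13'); 
E
```

```text
(array([0.47049127, 0.07676444, 0.03521347]), array([0.47086022, 0.07615835]))
tongue [0.45766915 0.07737896 0.059     ] [0.48275836 0.07487505 0.059     ] -5.699275975870472
tongue edge -10.31894591636494
tongue edge -10.104611572952987
bar -11.781597419036041
key far end [0.41624764 0.0494674  0.2838    ] [0.41777358 0.06222972 0.2838    ]
```

Wrist view (zoom): tube rim and tongue (strip at about (325,400)) both put the axis at (0.4705, 0.076), and the tongue lies at about −12°. Next I'll centre over it and turn the key 6°.

Emit:
move_arm:
  motion: "13 0 -6 0; 13 0 -6 0; 0 0 0 0; 0 0 0 6; 0 0 0 0; 0 0 0 0; 0 0 0 0; 0 0 0 0"

```text
clock: 14.45
position: [0.471, 0.0715, 0.2449]
orientation: [[0.225, -0.038, -0.974], [0.974, 0.005, 0.225], [-0.003, -0.999, 0.038]]
ft_force: [0.1, -0.2, -1.0]
width: 0.15
```

```bash
python3 - <<'E'
from h import *
c=snap('wrist','w15'); s=c['state'];print(s['clock'],s['position'],s['orientation'],s['width'],s['joint_positions'])
p=np.array(s['position']);R=np.array(s['orientation'])
k=p+R@np.array([0,.1025,-.0022]); print('fork',k,'ax proj',proj(c,(.4705,.0761,.115)))
print('need tool',R.T@(np.array([.4705,.0761,k[2]])-k))
d=snap('scene','s15');e=snap('side','d15')
cv2.imwrite('pics/z15.png',np.hstack([cv2.resize(d['color'][90:290,200:380,::-1],None,fx=2.2,fy=2.2),cv2.resize(e['color'][110:290,230:390,::-1],(396,440))]))
E
```

```text
14.45 [0.47095652 0.07150846 0.24487146] [[ 0.22474925 -0.03820205 -0.97366749]
 [ 0.9744112   0.00547492  0.22470611]
 [-0.00325348 -0.99925504  0.03845499]] 0.15015346337930047 [0.14355247 0.21555975 0.02983207 1.42210517 0.010884   0.37010039]
fork [0.46918288 0.07157529 0.14236322] ax proj (np.float64(328.457580993928), np.float64(192.05305876231068))
need tool [ 4.70495059e-03 -2.55444031e-05 -2.65710894e-04]
```

View pics/z15.png

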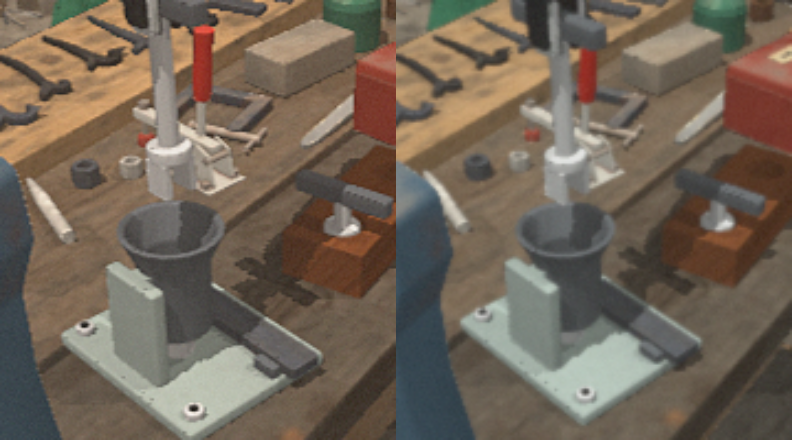

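View pics/w15.png

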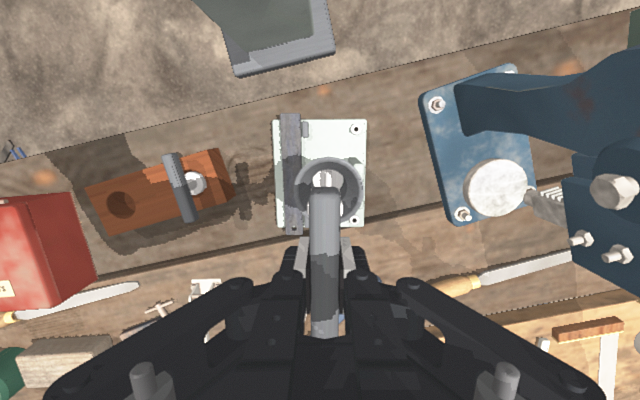

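Emit:
move_arm:
  motion: "5 0 0 0; 0 0 0 0; 0 12 -0.5 0; 0 20 -0.8 0; 0 20 -0.8 0; 0 5 0 0; 0 0 0 0; 0 0 0 0"

```text
clock: 15.4
position: [0.4735, 0.0779, 0.1883]
orientation: [[0.223, -0.034, -0.974], [0.975, 0.006, 0.223], [-0.001, -0.999, 0.034]]
ft_force: [0.6, 0.1, -1.6]
width: 0.15
```

```bash
python3 - <<'E'
from h import *
c=snap('wrist','w16'); s=c['state'];print(s['clock'],s['position'],s['orientation'],s['width'],s['ft_force'])
p=np.array(s['position']);R=np.array(s['orientation'])
k=p+R@np.array([0,.1025,-.0022]); print('fork',k)
print('need tool',R.T@(np.array([.4705,.0761,k[2]])-k))
d=snap('scene','s16')
cv2.imwrite('pics/z16.png',np.hstack([cv2.resize(d['color'][90:290,200:380,::-1],None,fx=2.2,fy=2.2),cv2.resize(c['color'][100:280,240:402,::-1],(396,440))]))
E
```

```text
15.4 [0.47354717 0.0778888  0.18832998] [[ 0.22265249 -0.03368441 -0.97431578]
 [ 0.97489673  0.00615949  0.2225723 ]
 [-0.00149593 -0.99941354  0.03421025]] 0.14976857261320778 [ 0.58435783  0.13263751 -1.61090086]
fork [0.47223801 0.07803049 0.08581483]
need tool [-2.26899727e-03  4.66531591e-05  1.26370104e-03]
```

View pics/z16.png

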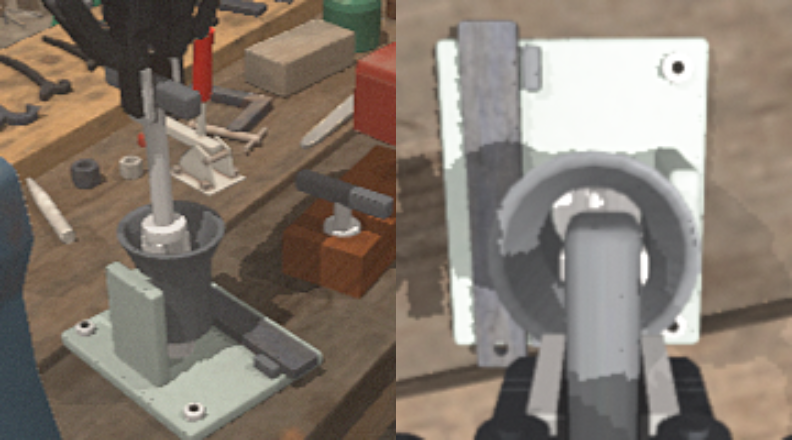

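Emit:
move_arm:
  motion: "-2 0 1 0; 0 10 -0.4 0; 0 12 -0.4 0; 0 10 -0.4 0; 0 6 0 0; 0 4 0 0; 0 0 0 0; 0 0 0 0"

```text
clock: 16.3
position: [0.4734, 0.076, 0.1454]
orientation: [[0.223, -0.029, -0.974], [0.975, 0.007, 0.223], [0.0, -1.0, 0.03]]
ft_force: [-0.5, -0.1, -1.2]
width: 0.144
```

```bash
python3 - <<'E'
from h import *
c=snap('wrist','w17'); s=c['state'];print(s['clock'],s['position'],s['orientation'],s['width'],s['ft_force'],s['wrist_torque'])
p=np.array(s['position']);R=np.array(s['orientation'])
k=p+R@np.array([0,.1025,-.0022]); print('fork',k)
print('need tool',R.T@(np.array([.4705,.0761,k[2]])-k))
d=snap('scene','s17')
cv2.imwrite('pics/z17.png',np.hstack([cv2.resize(d['color'][90:290,200:380,::-1],None,fx=2.2,fy=2.2),cv2.resize(c['color'][100:280,240:402,::-1],(396,440))]))
E
```

```text
16.3 [0.47344745 0.07599826 0.1454134 ] [[ 2.22974302e-01 -2.88680541e-02 -9.74396786e-01]
 [ 9.74824309e-01  6.77153710e-03  2.22871516e-01]
 [ 1.64297012e-04 -9.99560294e-01  2.96511596e-02]] 0.1443165212569728 [-0.50652661 -0.14904593 -1.24731527] [-0.01577519 -0.05125697 -0.00156621]
fork [0.47263214 0.07620203 0.04289324]
need tool [-5.74870736e-04  6.08599367e-05  2.05481427e-03]
```

View pics/z17.png

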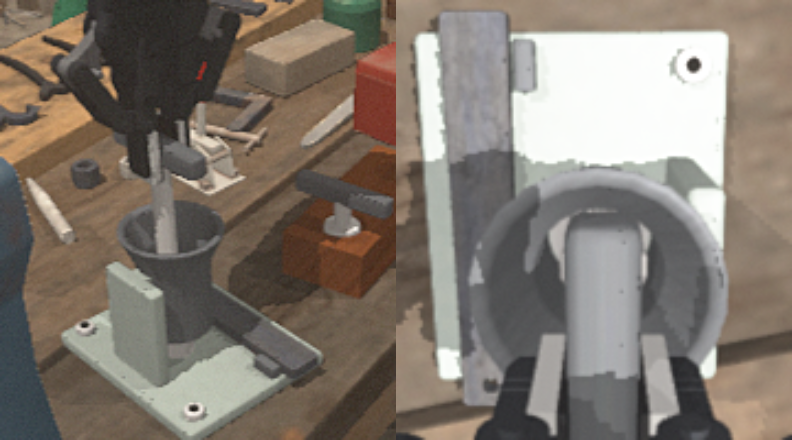

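The fork is past the tongue top (origin about 43 mm) with no load, so it straddles the tongue. I'll go down 2 mm more and turn clockwise.

Emit:
move_arm:
  motion: "0 2 1.5 0; 0 0 0 0; 0 0 0 5; 0 0 0 6; 0 0 0 6; 0 0 0 6; 0 0 0 6; 0 0 0 0"

```text
clock: 17.2
position: [0.4728, 0.0746, 0.1447]
orientation: [[0.681, -0.025, -0.731], [0.732, 0.002, 0.682], [-0.016, -1.0, 0.02]]
ft_force: [0.1, 0.6, -2.9]
width: 0.149
```

```bash
cat > chk.py <<'E'
from h import *
import sys
t=sys.argv[1]
c=snap('wrist','w'+t); s=c['state'];print(s['clock'],s['position'],s['width'],s['ft_force'],s['wrist_torque'],s['joint_positions'][5])
p=np.array(s['position']);R=np.array(s['orientation'])
print(R.round(3))
k=p+R@np.array([0,.1025,-.0022]); print('fork',k,'key angle',np.degrees(np.arctan2(R[1,0],R[0,0]))-90)
print('need tool mm',1000*R.T@(np.array([.4705,.0761,k[2]])-k))
d=snap('scene','s'+t)
cv2.imwrite(f'pics/z{t}.png',np.hstack([cv2.resize(d['color'][90:290,200:380,::-1],None,fx=2.2,fy=2.2),cv2.resize(c['color'][100:280,240:402,::-1],(396,440))]))
E
python3 chk.py 18
```

```text
17.2 [0.47277759 0.07456064 0.14465784] 0.14887508253118664 [ 0.14056138  0.64977653 -2.88013938] [-0.05082288 -0.10449751  0.14292537] 0.9026531655029311
[[ 0.681 -0.025 -0.731]
 [ 0.732  0.002  0.682]
 [-0.016 -1.     0.02 ]]
fork [0.47180257 0.07325768 0.04214715] key angle -42.96533843067033
need tool mm [1.19199305 0.03829272 2.89018136]
```

View pics/z18.png

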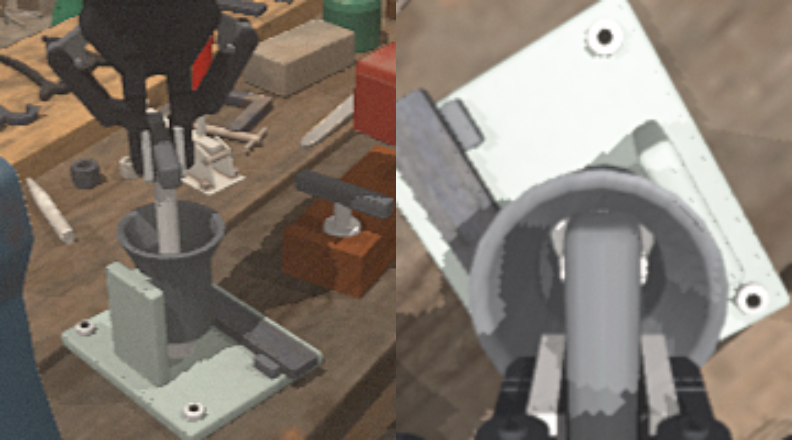

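Vertical torque is 0.14 N·m, which is the screw's friction, so the screw is turning with the key. I'll keep turning and re-centre slightly.

Emit:
move_arm:
  motion: "1 0 2 6; 0 0 0 6; 0 0 0 6; 0 0 0 6; 0 0 0 6; 0 0 0 6; 0 0 0 4; 0 0 0 0"

```text
clock: 18.1
position: [0.4718, 0.0744, 0.1447]
orientation: [[0.993, -0.025, -0.113], [0.113, -0.004, 0.994], [-0.025, -1.0, -0.001]]
ft_force: [-1.0, -1.1, -2.7]
width: 0.151
```

```bash
python3 chk.py 19
```

```text
18.1 [0.47177213 0.07444093 0.14468042] 0.1512763641663661 [-1.0262773  -1.07744362 -2.72297903] [-0.10919857 -0.07954736  0.11992588] 1.6138838789713168
[[ 0.993 -0.025 -0.113]
 [ 0.113 -0.004  0.994]
 [-0.025 -1.    -0.001]]
fork [0.46944261 0.07181031 0.04221704] key angle -83.48932129588403
need tool mm [ 1.53647402 -0.04522157  4.1420665 ]
```

View pics/z19.png

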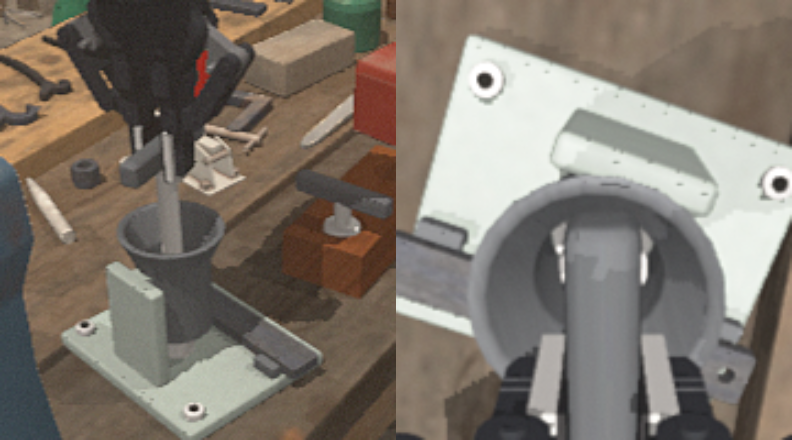

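Emit:
move_arm:
  motion: "1 0 2 5; 0 0 1 5; 0 0 0 5; 0 0 0 5; 0 0 0 4; 0 0 0 4; 0 0 0 4; 0 0 0 4"

```text
clock: 19.0
position: [0.4709, 0.0746, 0.145]
orientation: [[0.879, -0.027, 0.476], [-0.476, -0.016, 0.879], [-0.016, -1.0, -0.027]]
ft_force: [1.8, -0.8, -3.4]
width: 0.152
```

```bash
python3 chk.py 20
```

```text
19.0 [0.47088448 0.07455799 0.14501237] 0.15216887634899592 [ 1.83886679 -0.77349861 -3.3930756 ] [-0.46541429 -0.25323154  1.74674131] 2.2316448399117657
[[ 0.879 -0.027  0.476]
 [-0.476 -0.016  0.879]
 [-0.016 -1.    -0.027]]
fork [0.46706376 0.07097286 0.04262272] key angle -118.43959909786591
need tool mm [ 0.57976904 -0.17558279  6.14234125]
```

View pics/z20.png

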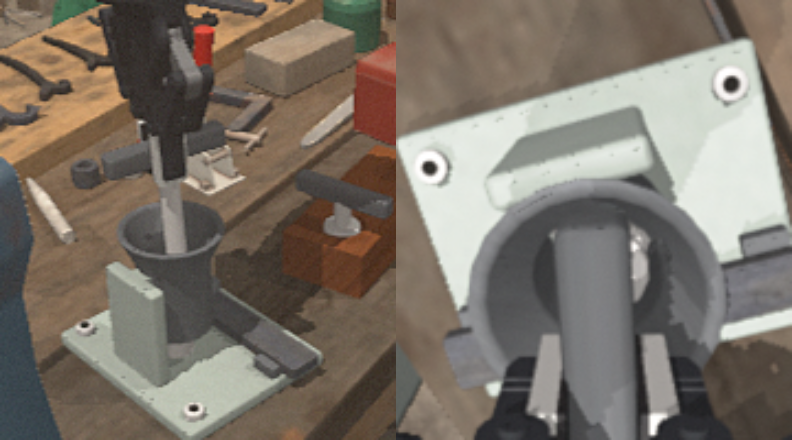

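Torque rose to 1.75 N·m, so the screw is at its stop. I'll back off within the fork's play, then release.

Emit:
move_arm:
  motion: "0 0 0 -4; 0 0 0 -4; 0 0 0 -2; 0 0 0 0; 0 0 0 0; 0 0 0 0; 0 0 0 0; 0 0 0 0"

```text
clock: 19.9
position: [0.4705, 0.0749, 0.145]
orientation: [[0.953, -0.028, 0.302], [-0.303, -0.015, 0.953], [-0.022, -0.999, -0.023]]
ft_force: [-0.6, -0.1, -2.9]
width: 0.148
```

```bash
python3 chk.py 21
```

```text
19.9 [0.47048134 0.07490685 0.14498999] 0.14844629832716966 [-0.60429605 -0.09955409 -2.9040287 ] [-0.32231855 -0.22648787  0.32118701] 2.0431495205478183
[[ 0.953 -0.028  0.302]
 [-0.303 -0.015  0.953]
 [-0.022 -0.999 -0.023]]
fork [0.46694357 0.07125213 0.04259264] key angle -107.63252754130939
need tool mm [ 1.92040127 -0.17337218  5.69491406]
```

Emit:
move_arm:
  motion: "0 0 0 0; 0 0 0 0; 0 0 0 0; 0 0 0 0; 0 0 0 0; 0 0 0 0; 0 0 0 0; 0 0 0 0"
  jaw: -0.2

```text
clock: 20.8
position: [0.4719, 0.0759, 0.1469]
orientation: [[0.952, -0.024, 0.305], [-0.305, -0.012, 0.952], [-0.019, -1.0, -0.019]]
ft_force: [0.1, -0.1, 0.1]
width: 0.6
```

```bash
python3 chk.py 22
```

```text
20.8 [0.47191606 0.07590867 0.146877  ] 0.6001228319102028 [ 0.051765   -0.10634353  0.06928365] [ 0.00199993 -0.01922387 -0.01482872] 2.045360664457777
[[ 0.952 -0.024  0.305]
 [-0.305 -0.012  0.952]
 [-0.019 -1.    -0.019]]
fork [0.46875881 0.07260184 0.04445539] key angle -107.76957280656231
need tool mm [ 0.59040741 -0.08360292  3.86177339]
```

View pics/z22.png

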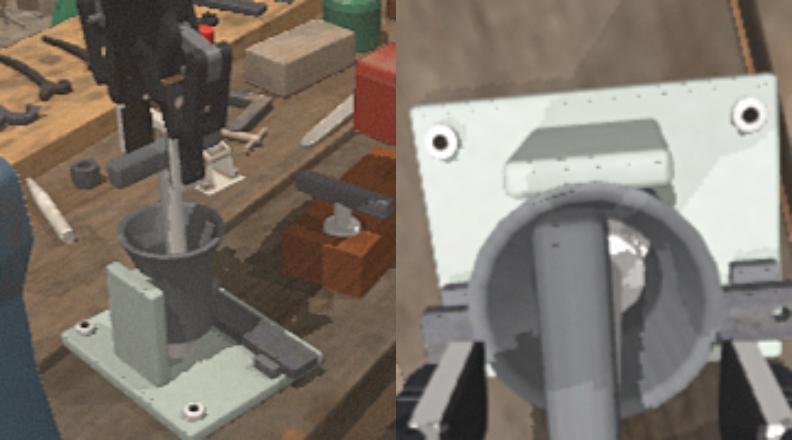

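Emit:
move_arm:
  motion: "-0.3 -10 -0.3 0; -0.5 -20 -0.4 0; -0.5 -25 -0.5 0; -0.5 -25 -0.5 0; -0.5 -25 -0.5 0; 0 -25 -20 0; 0 -10 -30 0; 0 0 -30 0"

```text
clock: 21.7
position: [0.448, 0.0005, 0.2981]
orientation: [[0.954, -0.023, 0.298], [-0.299, -0.012, 0.954], [-0.018, -1.0, -0.018]]
ft_force: [0.8, 0.4, 0.5]
width: 0.6
```

```bash
python3 chk.py 23
```

```text
21.7 [0.44800249 0.00048768 0.2980903 ] 0.5995146596097881 [0.80539683 0.37872913 0.49286998] [-0.00933191 -0.04272317 -0.00596572] 1.883459767453553
[[ 0.954 -0.023  0.298]
 [-0.299 -0.012  0.954]
 [-0.018 -1.    -0.018]]
fork [ 0.44500976 -0.00286715  0.19566531] key angle -107.37325637010687
need tool mm [ 0.74802629 -1.54821154 82.96147434]
```

View pics/w23.png

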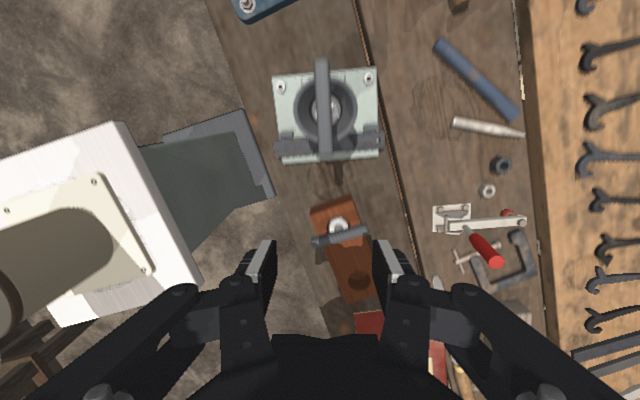

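View pics/s23.png

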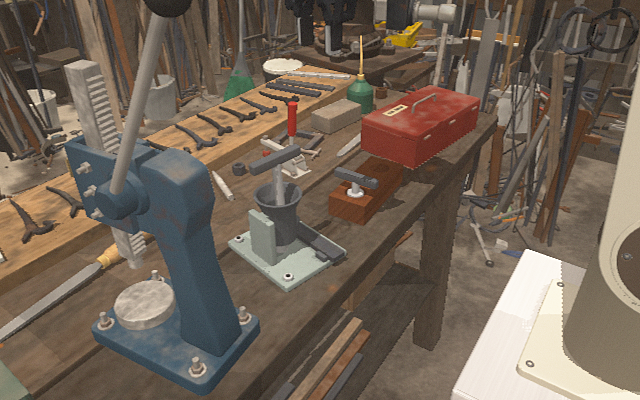

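```bash
python3 - <<'E'
from h import *
w=snap('wrist','w24'); a=cv2.resize(w['color'][45:175,265:390,::-1],None,fx=4.5,fy=4.5,interpolation=cv2.INTER_CUBIC); cv2.imwrite('pics/z24.png',a)
E
```

```text
(no output)
```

View pics/z24.png

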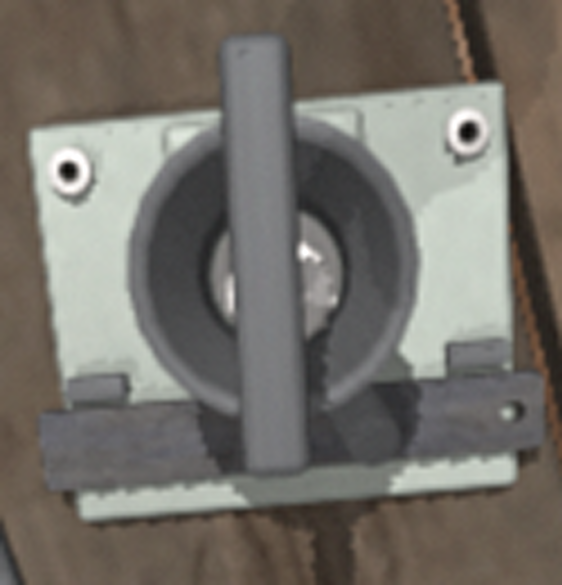

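```bash
python3 - <<'E'
from h import *
w=load('w24'); a=w['color'][115:160,315:370,::-1].astype(float)*2.2; cv2.imwrite('pics/z25.png',cv2.resize(np.clip(a,0,255).astype(np.uint8),None,fx=12,fy=12,interpolation=cv2.INTER_CUBIC))
d=load('s23')
cv2.imwrite('pics/z26.png',cv2.resize(d['color'][130:290,220:360,::-1],None,fx=3.7,fy=3.7,interpolation=cv2.INTER_CUBIC))
E
```

```text
(no output)
```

View pics/z25.png

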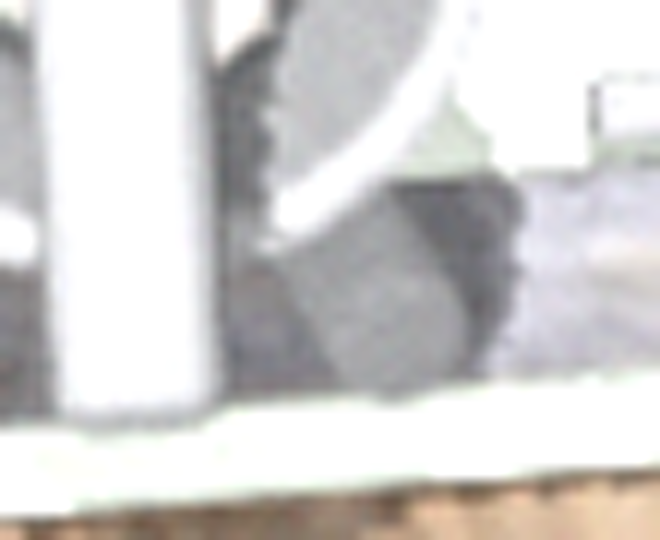

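View pics/z26.png

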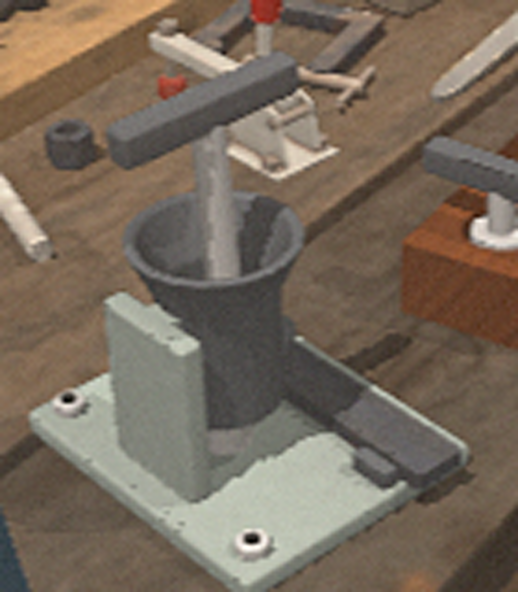

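```bash
python3 - <<'E'
from h import *
w=load('w24')
Z=lambda x,y,z:onz(w,315+x/12,115+y/12,z)
for a,b in(((290,270),(335,380)),((395,195),(470,310))):
    d=Z(*b,.034)-Z(*a,.034); print(np.degrees(np.arctan2(d[1],d[0])))
Y=lambda x,y,z:onz(w,265+x/4.5,45+y/4.5,z)
P=np.array([Y(*p,.178) for p in((222,38),(288,38),(245,468),(305,468))]); print(P.mean(0),np.linalg.norm(P[0]-P[2]))
s=load('s23'); q=onz(s,220+203/3.7,130+112/3.7,.170); print('scene bar centre',q)
d=load('s23'); 
pts=[(128,260),(148,345),(200,398),(340,398),(400,340),(417,270),(400,190),(370,150),(175,150),(140,200)]
print(rim(w,[(265+x/4.5,45+y/4.5) for x,y in pts]))
E
```

```text
-84.33760114382756
-72.98349270514163
[0.47037628 0.07644018 0.178     ] 0.08084747416054941
scene bar centre [0.46952954 0.07634446 0.17      ]
(array([0.47075989, 0.07633484, 0.03567735]), array([0.4707623 , 0.07634061]))
```

The dog lies across the bar at about −79°, which is roughly 65° from fixture x (stop at 63°). The key's crossbar centre is within 1 mm of the tube axis, so the key is upright and fully down. The gripper is well clear, so I'm handing in.

```bash
python3 -c "
from cell import robot
print(robot.state()['clock'],robot.finish_job())"
```

```text
the job is handed in; nothing more can be done
21.85 None
```

The flat bar is locked as far as my checks show: the long key turned the screw to its stop and is standing in the tube. I handed the job in at 21.85 s; it reports no verdict.

**What I did:** I took the long key from its hole and lowered it down the guard tube until its fork sat over the tongue. I then turned it clockwise until the wrist torque jumped from about 0.14 to 1.75 N·m, eased back within the fork's play, let go and lifted clear.

**Last checks:**
- **Screw:** the keeper dog lies across the bar at about 65° from the fixture's x axis, against 63° at the stop. The two dog edges I measured disagreed, at −73° and −84°, so I used their mean.
- **Long key:** its crossbar centre is within 1 mm of the tube axis at the height expected for a key that is fully down, so it is upright. The scene camera agreed to about 1 mm.
- **Short key:** in the pictures it is still in its hole; I did not re-measure its position.
- **Robot:** the gripper was well clear of everything, and I saw no contact forces on it near the fixture.

**What went wrong or disagreed:**
- **First grasp missed:** the fingertips appeared 30–37 mm farther back than the stated tool geometry. The wrist and scene views both showed this, so I grasped again about 28 mm lower.
- **Camera offset:** the first scene-camera estimates were 6–10 mm off the wrist-camera ones. I used the wrist values.
- **Slip and tilt:** the key slipped slightly in the jaws at the stop, and the tool tilted up to about 2° during moves. Neither seems to have affected the result.

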